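Open the push-to-open tape cupboard on the packing bench

TASK

Open the tape cupboard, the blue one of the two handleless cupboards on the packing bench: press its door in beside its free edge until the catch lets go, take your hand away so that the door springs ajar, then reach in behind its free edge and push it wide open, about square to the cupboard front or further. Only push it, never pinch or force it, and finish with your hand clear. Leave the white cupboard shut and everything else on the bench lying where it is.

Things in the scene. Friction and masses are not known exactly. Their poses are not given: they have to be found in the camera images.
- tape_cupboard: The blue cupboard, to be opened: carcass 170 deep, 200 wide, 210 mm high, fixed on a 30 mm plinth beside an equal white one, on either side of it; top 240 mm above the bench. Origin: centre of the carcass underside. Own +x runs from front to back (the front faces the robot within 12 degrees), +y to the hinge side, left as the robot sees it, +z up.
- tape_cupboard_door (a joint): The blue door, a handleless panel 196 wide, 206 high, 16 mm thick, bottom edge 32 mm above the bench, left edge hinged. Angle in rad: 0 shut, with a 6 mm slit to the carcass; negative pressed in (stop -0.034); positive open towards the robot (stop 1.90). Past 0.3 rad it swings with slight friction (about 1 N at mid-width) and stays where left.
- tape_cupboard_catch (a point): Fixed point behind the shut blue door at its push-to-open catch: 115 mm above the bench, 170 mm from the hinge. Pressing the door in 3 mm here (-0.02 rad, 6 to 7 N, more nearer the hinge) trips it; as the hand draws back a sprung rod 15 mm thick drives the door to about 0.3 rad, free edge some 55 mm off the carcass, and stays out 50 mm at this height. Pressing again only springs it out again.
- tape_cupboard_hinge (a point): Upper end of the blue door's hinge axis: the left upper corner of its outer face (robot side), 238 mm above the bench. The axis is upright; opening turns the door clockwise seen from above. It does not move with the door.
- tape_cupboard_corner (a point): The free (right) upper corner of the blue door's outer face, 238 mm above the bench, 196 mm from the hinge axis; moves with the door.
- label_cupboard_door (a joint): Door of the white cupboard, same size, hinge side and catch as the blue one; 0 shut. It must stay shut.
- label_cupboard: The white cupboard, same make as the blue one and standing beside it with a 2 mm gap, in line with it; origin and axes as for the blue one.
- tape_roll: Roll of brown parcel tape lying flat, 104 mm across, 48 mm high, loose on the bench right of the cupboards; origin at the centre of its underside. To be left alone.
- cutter: Orange box cutter 150 x 26 x 16 mm (19 mm high at its slide), loose, lying on the bench in front of the cupboards, low enough for the doors to pass over; origin at the centre of its underside, long axis x. To be left alone.
- marker: White and blue marker pen 133 mm long, 16 mm thick, loose, lying on the bench in front of the cupboards, low enough for the doors to pass over; origin under its middle, long axis x. To be left alone.
- product_box: Dark grey product carton with white discs, 55 x 75 mm, 120 mm high, standing loose on the bench left of the cupboards; origin at the centre of its underside. To be left alone.

How it is judged:
By the outcome, as a careful person would: the job done as asked, in the order asked, and still so for the second after the job is handed in, with the robot touching nothing.
It also fails if it takes over 54 s, if anything falls off the work surface, if the arm or the gripper's body presses on something with over 40 N, if the wrist force passes 120 N, or if a joint passes its speed limit or range.

ROBOT

A 6-joint arm with a two-finger parallel gripper is mounted at the origin on the work surface. World frame = base frame: x ahead of the robot, y to its left, z up, the work surface at z = 0. Lengths are in m, angles in rad, forces in N, time in s.
With the tool pointing down it reaches from about 0.3 to 0.75 m from the base axis. Payload 8.5 kg.
Tool frame: the origin (TCP) lies midway between the tips of the shut fingers; the grasp point (between the pads) lies 19 mm behind it; x points along the fingers, z is the direction in which the jaws open and shut, and the axes are right-handed (so a half turn about x gives the same grasp; the last joint's range is limited). The gripper opens to 88 mm and grips with 3 to 60 N. Pads are 18 mm wide; open, the fingers measure 123 mm over their backs; the gripper's body (75 mm by 187 mm) begins 45 mm behind the grasp point.
Start: joints at [-1.541, 0.381, 1.297, -0, 1.464, -0.215], TCP at [0.133, -0.534, 0.239] pointing down, gripper open.
Joint ranges: [-3.11, 3.11], [-0.89, 2.33], [0.22, 2.48], [-1.42, 4.56], [0.17, 2.85], [-2.88, 2.88]. Speed limits (rad/s): [2.39, 2.39, 3.14, 3.14, 3.14, 3.14].

INTERFACE

Orientations are given as a rotation vector (axis times angle).
In Python, from rig import * gives the robot as it stands.
- The arm moves only by the tool arm_command, never from a script. Its argument "commands" is a list of rows, each an object with "slide": the shift along the world's x, y, z in units of 40 mm (1.0 is 40 mm), a list of three; "delta_rot": the turn, a rotation vector about the world's x, y, z in units of 8 degrees (1.0 is 8 degrees), a list of three. A call has 1 to 20 rows; each row shifts and turns the commanded pose from where the row before left it; what a row does not reach is not made up. A row lasts 1/8 s, in which the tool goes at most 62.5 mm and 10.7 degrees, less where a joint would pass 70% of its speed; a pose out of reach is approached as far as the arm can. A call is refused whole if a number of a shift passes 1 or a number of a turn 1, either way. A call with a gripper value outside its range is refused whole. "grip" is the opening, from 0 (shut) to 1 (fully open), set as the call begins (left out, the last holds). The fingers move at their own pace and stop on an object; "grip_force" is the grip in N (left out, the last holds). Time passes only in rows, so rows that do not move let the fingers close. It gives the time, the measured TCP pose, the force and the opening at its end, in the units of the state.
- observe(): the state, without advancing time (a new reading comes with each control period).
- snapshot(name): name is "side" or "top"; returns (picture, depth): 384x512x3 uint8, red, green, blue; 384x512 float32, m along the optical axis (not along the pixel's ray), 0 where there is no reading.
- camera_params(name): a dict with "camera_matrix" (3x3 intrinsics, pixels), "k1" (the pictures are not rectified: a ray, as slopes to the right and down, at radius r is drawn at 1 + k1 r^2 times it, then the intrinsics apply), "T" (4x4, takes a point from camera to world coordinates). Camera axes: x right, y up, looking along -z (the intrinsics and any distortion apply to the point x, -y, -z); pixel columns grow to the right and rows downward; lengths in m; the calibration is good to about 2 mm. A picture is of the moment at which its call begins. camera_params takes no time and is no camera call.
- finish_job(): hands the job in, once; it reports no verdict.
The state is a dict: "t": time; "joints": joint angles; "dq": joint speeds; "tau": joint torques, N m; "ee_pos": TCP position; "ee_rot": TCP orientation; "ft_force": force on the tool from outside, world axes, zero at the start; "ft_torque": the same for the moment, N m; "finger_gap": opening from 0.0 (shut) to 1.0 (fully open).
Only numpy, scipy, OpenCV 4.12 (cv2) and the standard library are available. Lean on these libraries where they do the work, as an engineer would, in place of code of your own. Each camera call takes 0.05 s, during which the arm holds its last target.

## Working session

There is one attempt and no reset: what is moved stays moved. The work goes in short steps, Python scripts to look and compute and a tool call to move; the robot and the scene stay as the last step left them, time stands still between calls to the robot, and variables do not carry over. Pictures are saved under pics/ and viewed, and the job is handed in when it is done.

Besides the shell and the picture viewer there is one more tool, called after "Request:" by a JSON object that holds its "fn" and its "kwargs". arm_command: Moves the arm, as the interface text tells. Its arguments: {"type":"object","properties":{"commands":{"type":"array"},"grip":{"type":"number"},"grip_force":{"type":"number"}},"required":["commands"]}

```bash
ls; mkdir -p pics; python3 - <<'E'
from rig import *
import cv2,numpy as np
for n in ("side","top"):
    p,d=snapshot(n); cv2.imwrite(f"pics/{n}0.png",p[:,:,::-1]); np.save(f"{n}d0.npy",d)
    c=camera_params(n); print(n,c)
s=observe(); print(s)
E
```

```text
pics
side {'camera_matrix': array([[385.88771567,   0.        , 259.44753518],
       [  0.        , 385.88771567, 192.34489065],
       [  0.        ,   0.        ,   1.        ]]), 'k1': -0.06815142061680803, 'T': array([[-0.92917509,  0.24004925, -0.28108718,  0.24897664],
       [-0.36889002, -0.55378249,  0.74648852,  0.8643094 ],
       [ 0.02353285,  0.79730879,  0.60311267,  0.85426411],
       [ 0.        ,  0.        ,  0.        ,  1.        ]])}
top {'camera_matrix': array([[398.85877759,   0.        , 251.90265139],
       [  0.        , 398.85877759, 194.24717859],
       [  0.        ,   0.        ,   1.        ]]), 'k1': 0.0003226365308121718, 'T': array([[-0.02008709,  0.98249478, -0.18520398,  0.3475077 ],
       [-0.99963305, -0.02310329, -0.01414191,  0.00159604],
       [-0.01817317,  0.18485195,  0.98259834,  1.19294013],
       [ 0.        ,  0.        ,  0.        ,  1.        ]])}
{'t': 0.1, 'joints': array([-1.54128586e+00,  3.81128292e-01,  1.29813754e+00, -3.16254021e-05,
        1.46359705e+00, -2.15316156e-01]), 'dq': array([ 8.97115420e-04, -5.79714692e-04, -2.25744747e-03,  1.36366002e-05,
       -2.15460849e-04, -1.78626137e-03]), 'tau': array([ 2.39203167e-03, -4.38652074e+01, -2.24913758e+01,  7.13762152e-02,
        3.42399033e-02, -8.06307776e-05]), 'ee_pos': array([ 0.1332874 , -0.53335367,  0.23821569]), 'ee_rot': array([ 1.02789504,  1.31597574, -1.02629706]), 'ft_force': array([ 0.75540647,  0.34136715, -0.21893296]), 'ft_torque': array([-0.025563  , -0.02660715, -0.02804856]), 'finger_gap': 1.0041980786691063}
```

View pics/side0.png

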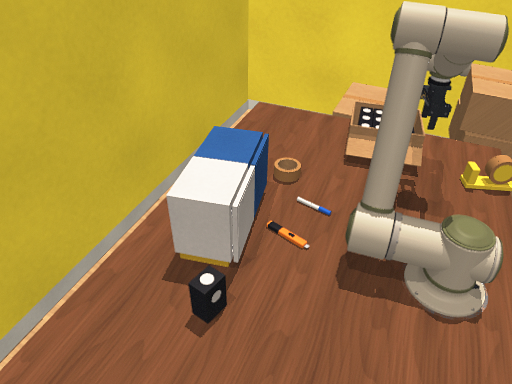

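View pics/top0.png

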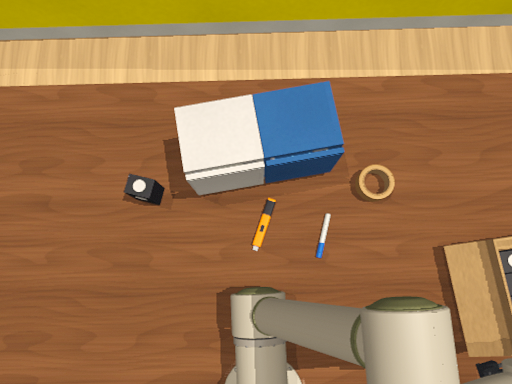

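```bash
cat > h.py <<'E'
import numpy as np,cv2
from rig import *
def ray(n,u,v):
    c=camera_params(n);K=c['camera_matrix'];k=c['k1']
    x=(u-K[0,2])/K[0,0];y=(v-K[1,2])/K[1,1]
    a,b=x,y
    for _ in range(20):
        r2=a*a+b*b;a,b=x/(1+k*r2),y/(1+k*r2)
    T=c['T'];return T[:3,3],T[:3,:3]@np.array([a,-b,-1.])
def onz(n,u,v,z):
    o,d=ray(n,u,v);return o+d*(z-o[2])/d[2]
def proj(n,P):
    c=camera_params(n);K=c['camera_matrix'];T=c['T']
    p=T[:3,:3].T@(np.asarray(P)-T[:3,3]);a,b=p[0]/-p[2],-p[1]/-p[2]
    f=1+c['k1']*(a*a+b*b);return K[0,0]*a*f+K[0,2],K[1,1]*b*f+K[1,2]
E
python3 - <<'E'
import cv2
p=cv2.imread('pics/top0.png')[75:205,165:355]; cv2.imwrite('pics/top0c.png',cv2.resize(p,None,fx=4,fy=4,interpolation=cv2.INTER_CUBIC))
p=cv2.imread('pics/side0.png')[120:270,165:315]; cv2.imwrite('pics/side0c.png',cv2.resize(p,None,fx=4,fy=4,interpolation=cv2.INTER_CUBIC))
E
```

```text
(no output)
```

View pics/top0c.png

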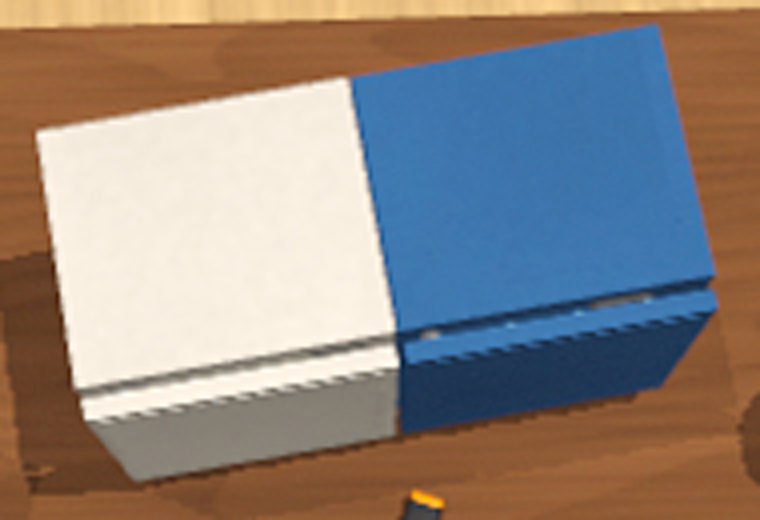

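View pics/side0c.png

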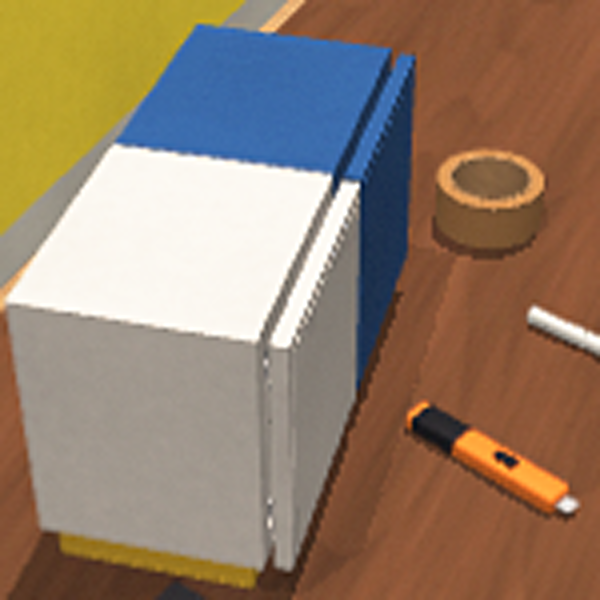

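```bash
python3 - <<'E'
from h import *
def f(U,V):return (U+.5)/4-.5+165,(V+.5)/4-.5+75
P={}
for k,(U,V,z) in dict(bl=(352,77,.24),br=(660,27,.24),fr=(714,275,.24),fl=(397,334,.24),free=(717,311,.238),hinge=(405,362,.238),wl=(76,390,.24),wh=(86,421,.238)).items():
    P[k]=onz('top',*f(U,V),z);print(k,P[k].round(4))
n=np.linalg.norm
print(n(P['bl']-P['br']),n(P['br']-P['fr']),n(P['free']-P['hinge']),n(P['fl']-P['wl']))
for a,b in(('bl','br'),('fl','fr'),('hinge','free'),('wl','fr')):
    d=P[b]-P[a];print(a,b,np.degrees(np.arctan2(d[0],-d[1])))
def m(n,col):
    pic,d=snapshot(n)if 0 else (cv2.imread(f'pics/{n}0.png'),0)
    return pic
hs=cv2.cvtColor(cv2.imread('pics/side0.png'),cv2.COLOR_BGR2HSV)
# side-view check
fh=lambda U,V:((U+.5)/4-.5+165,(V+.5)/4-.5+120)
print('side free',onz('side',*fh(414,58),.238),'side white left outer',onz('side',*fh(292,347),.238), 'hinge-ish', onz('side',*fh(360,183),.238))
d=np.load('topd0.npy')
for uv in ((265,100),(310,120)):print(d[uv[1],uv[0]])
# objects on the bench (top view)
for nm,u,v,z in (('cut a',271,200,.016),('cut b',256,249,.016),('mark a',327,214,.014),('mark b',319,257,.014),('tape',377,182,.048)):print(nm,onz('top',u,v,z).round(3))
E
```

```text
bl [0.7877 0.0082 0.24  ]
br [ 0.8162 -0.1894  0.24  ]
fr [ 0.6502 -0.2135  0.24  ]
fl [ 0.6173 -0.0161  0.24  ]
free [ 0.6276 -0.2144  0.238 ]
hinge [ 0.5998 -0.0206  0.238 ]
wl [0.5866 0.1825 0.24  ]
wh [0.5673 0.1765 0.238 ]
0.19969320134732246 0.1677859185416991 0.19572546831669982 0.20095319648746465
bl br 8.215290740274888
fl fr 9.461699834229295
hinge free 8.147127599997624
wl fr 9.126983893497329
side free [ 0.62790652 -0.20751542  0.238     ] side white left outer [0.56508491 0.17796002 0.238     ] hinge-ish [ 0.59722936 -0.01406271  0.238     ]
1.0147755
1.0009867
cut a [ 0.55  -0.038  0.016]
cut b [0.406 0.01  0.016]
mark a [ 0.505 -0.203  0.014]
mark b [ 0.379 -0.173  0.014]
tape [ 0.591 -0.348  0.048]
```

```bash
python3 - <<'E'
from h import *
from scipy.spatial.transform import Rotation as R
s=observe();M=R.from_rotvec(s['ee_rot']).as_matrix();print(M.round(3))
zt=M[:,2];print('jaw yaw',np.degrees(np.arctan2(zt[1],zt[0])))
t=np.radians(8.8);H=np.array([.599,-.0175]);u=np.array([np.sin(t),-np.cos(t)]);n=np.array([-np.cos(t),-np.sin(t)])
print('jaw target yaw',np.degrees(np.arctan2(u[1],u[0])))
for so,d in((.178,.08),(.178,.05),(.178,.009),(.178,.005)):print(so,d,H+so*u+d*n)
for a in(.3,.6,1,1.3,1.6,1.7):
    e=np.cos(a)*u+np.sin(a)*n; q=np.sin(a)*u-np.cos(a)*n # q: behind (inner) normal
    print(a,'corner',H+.196*e,'finger behind s=.175 off 16+10',H+.175*e+.026*q)
print(s['joints'],s['t'])
E
```

```text
[[-0.     0.97   0.242]
 [ 0.001  0.242 -0.97 ]
 [-1.     0.    -0.001]]
jaw yaw -75.97226414081582
jaw target yaw -81.2
0.178 0.08 [ 0.54717321 -0.20564352]
0.178 0.05 [ 0.57682006 -0.20105394]
0.178 0.009 [ 0.61733742 -0.19478152]
0.178 0.005 [ 0.62129034 -0.19416958]
0.3 corner [ 0.57040585 -0.211403  ] finger behind s=.175 off 16+10 [ 0.59919134 -0.19442078]
0.6 corner [ 0.51438071 -0.19429247] finger behind s=.175 off 16+10 [ 0.54689913 -0.18657542]
1 corner [ 0.45221425 -0.14738434] finger behind s=.175 off 16+10 [ 0.48517085 -0.15293974]
1.3 corner [ 0.42038677 -0.0982051 ] finger behind s=.175 off 16+10 [ 0.45022968 -0.11325171]
1.6 corner [ 0.40451427 -0.0418167 ] finger behind s=.175 off 16+10 [ 0.42857771 -0.06501047]
1.7 corner [ 0.40305827 -0.02227905] finger behind s=.175 off 16+10 [ 0.42468598 -0.04775927]
[-1.54128586e+00  3.81128292e-01  1.29813754e+00 -3.16254021e-05
  1.46359705e+00 -2.15316156e-01] 0.1
```

Request:
{"fn": "arm_command", "kwargs": {"commands": [{"slide": [0,0,0.5],"delta_rot": [0,0,-0.25]},{"slide": [0,0,0.5],"delta_rot": [0,0,-0.25]},{"slide": [0.9,0.8,0],"delta_rot": [0,0,-0.25]},{"slide": [0.9,0.8,0],"delta_rot": [0,0,-0.25]},{"slide": [0.9,0.8,0],"delta_rot": [0,0,-0.25]},{"slide": [0.9,0.8,0],"delta_rot": [0,0,0]},{"slide": [0.9,0.8,0],"delta_rot": [0,0,0]},{"slide": [0.9,0.8,0],"delta_rot": [0,0,0]},{"slide": [0.9,0.8,0],"delta_rot": [0,0,0]},{"slide": [0.9,0.8,0],"delta_rot": [0,0,0]},{"slide": [0.9,0.9,0],"delta_rot": [0,0,0]},{"slide": [0.9,0.9,0],"delta_rot": [0,0,0]},{"slide": [0,0,0],"delta_rot": [0,0,0]},{"slide": [0,0,0],"delta_rot": [0,0,0]}], "grip": 0, "grip_force": 20}}

```text
t: 1.85
ee_pos: [0.493, -0.2058, 0.2784]
ee_rot: [1.157, 1.242, -1.158]
ft_force: [0.4, -0.3, -0.6]
finger_gap: -0.001
```

Request:
{"fn": "arm_command", "kwargs": {"commands": [{"slide": [0,0.2,-0.7],"delta_rot": [0,0,0]},{"slide": [0,0,-0.8],"delta_rot": [0,0,0]},{"slide": [0,0,-0.7],"delta_rot": [0,0,0]},{"slide": [0.8,0,0],"delta_rot": [0,0,0]},{"slide": [0.7,0,0],"delta_rot": [0,0,0]},{"slide": [0,0,0],"delta_rot": [0,0,0]},{"slide": [0,0,0],"delta_rot": [0,0,0]}]}}

```text
t: 2.72
ee_pos: [0.5522, -0.1982, 0.1907]
ee_rot: [1.158, 1.242, -1.159]
ft_force: [0.5, 0.6, -0.1]
finger_gap: -0.001
```

```bash
cat > look.py <<'E'
from h import *
import sys
i=sys.argv[1]
a,_=snapshot('top');b,_=snapshot('side')
cv2.imwrite(f'pics/top{i}.png',a[:,:,::-1]);cv2.imwrite(f'pics/side{i}.png',b[:,:,::-1])
A=cv2.resize(a[75:275,165:415],(500,400),interpolation=cv2.INTER_CUBIC)
B=cv2.resize(b[115:265,165:315],(400,400),interpolation=cv2.INTER_CUBIC)
o=np.hstack([A,B]);o=cv2.resize(o,(800,355))
cv2.imwrite(f'pics/both{i}.png',o[:,:,::-1])
s=observe();print(s['t'],s['ee_pos'],s['ft_force'],proj('top',s['ee_pos']),proj('side',s['ee_pos']))
E
python3 look.py 1
```

```text
2.825 [ 0.55231086 -0.19798045  0.19097781] [-0.76140513 -0.19691853  0.01478072] (np.float64(335.4587993458248), np.float64(186.18323080146487)) (np.float64(287.91607703657036), np.float64(152.46578653313114))
```

View pics/both1.png

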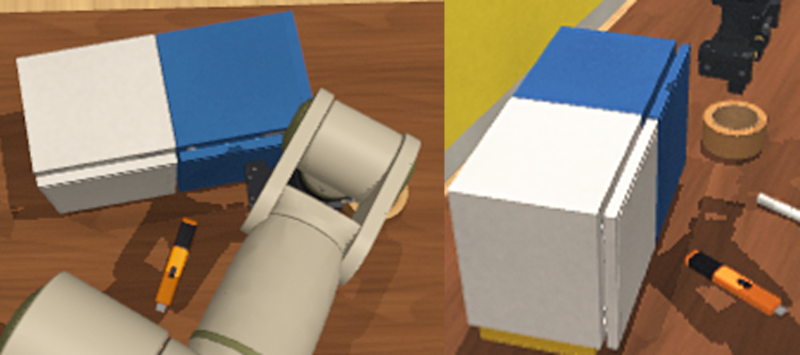

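Request:
{"fn": "arm_command", "kwargs": {"commands": [{"slide": [0.5,0,0],"delta_rot": [0,0,0]},{"slide": [0.4,0,0],"delta_rot": [0,0,0]},{"slide": [0.3,0.05,0],"delta_rot": [0,0,0]},{"slide": [0.15,0,0],"delta_rot": [0,0,0]},{"slide": [0,0,0],"delta_rot": [0,0,0]}]}}

```text
t: 3.45
ee_pos: [0.6072, -0.1956, 0.1907]
ee_rot: [1.157, 1.242, -1.157]
ft_force: [0.8, -0.1, -0.6]
finger_gap: 0.004
```

Request:
{"fn": "arm_command", "kwargs": {"commands": [{"slide": [0.1,0.01,0],"delta_rot": [0,0,0]},{"slide": [0,0,0],"delta_rot": [0,0,0]}]}}

```text
t: 3.7
ee_pos: [0.6113, -0.1952, 0.1908]
ee_rot: [1.157, 1.242, -1.157]
ft_force: [-1.3, -0.7, -0.3]
finger_gap: 0.005
```

Possible contact beginning; small steps.

Request:
{"fn": "arm_command", "kwargs": {"commands": [{"slide": [0.04,0.006,0],"delta_rot": [0,0,0]},{"slide": [0,0,0],"delta_rot": [0,0,0]}]}}

```text
t: 3.95
ee_pos: [0.6129, -0.1949, 0.1908]
ee_rot: [1.157, 1.242, -1.157]
ft_force: [0.1, 0.6, -0.3]
finger_gap: 0.008
```

Request:
{"fn": "arm_command", "kwargs": {"commands": [{"slide": [0.03,0.005,0],"delta_rot": [0,0,0]},{"slide": [0,0,0],"delta_rot": [0,0,0]}]}}

```text
t: 4.2
ee_pos: [0.6134, -0.1948, 0.1907]
ee_rot: [1.157, 1.243, -1.159]
ft_force: [-5.9, -0.5, 1.3]
finger_gap: 0.004
```

Request:
{"fn": "arm_command", "kwargs": {"commands": [{"slide": [0.03,0.005,0],"delta_rot": [0,0,0]},{"slide": [0,0,0],"delta_rot": [0,0,0]}]}}

```text
t: 4.45
ee_pos: [0.6144, -0.1947, 0.1907]
ee_rot: [1.156, 1.243, -1.159]
ft_force: [-5.8, -0.9, 1.9]
finger_gap: 0.01
```

Request:
{"fn": "arm_command", "kwargs": {"commands": [{"slide": [0.04,0.006,0],"delta_rot": [0,0,0]},{"slide": [0,0,0],"delta_rot": [0,0,0]}]}}

```text
t: 4.7
ee_pos: [0.616, -0.1944, 0.1907]
ee_rot: [1.156, 1.243, -1.159]
ft_force: [-6.5, -0.0, 1.5]
finger_gap: 0.004
```

Request:
{"fn": "arm_command", "kwargs": {"commands": [{"slide": [0.03,0.005,0],"delta_rot": [0,0,0]},{"slide": [0,0,0],"delta_rot": [0,0,0]}]}}

```text
t: 4.95
ee_pos: [0.6171, -0.1942, 0.1907]
ee_rot: [1.156, 1.244, -1.159]
ft_force: [-7.1, -0.6, 1.8]
finger_gap: 0.006
```

Request:
{"fn": "arm_command", "kwargs": {"commands": [{"slide": [0.02,0,0],"delta_rot": [0,0,0]},{"slide": [0,0,0],"delta_rot": [0,0,0]}]}}

```text
t: 5.2
ee_pos: [0.6179, -0.1941, 0.1907]
ee_rot: [1.156, 1.244, -1.159]
ft_force: [-7.0, -0.1, 1.7]
finger_gap: 0.005
```

Request:
{"fn": "arm_command", "kwargs": {"commands": [{"slide": [-0.2,0,0],"delta_rot": [0,0,0]},{"slide": [-0.5,0,0],"delta_rot": [0,0,0]},{"slide": [-0.8,0,0],"delta_rot": [0,0,0]},{"slide": [-1,0,0],"delta_rot": [0,0,0]},{"slide": [-0.8,0,0],"delta_rot": [0,0,0]},{"slide": [0,0,0.5],"delta_rot": [0,0,0]},{"slide": [0,0,0.8],"delta_rot": [0,0,0]},{"slide": [0,0,0.8],"delta_rot": [0,0,0]},{"slide": [0,0,0.4],"delta_rot": [0,0,0]},{"slide": [0,0,0],"delta_rot": [0,0,0]}]}}

```text
t: 6.45
ee_pos: [0.4871, -0.1941, 0.2917]
ee_rot: [1.157, 1.239, -1.156]
ft_force: [0.4, 0.7, -0.2]
finger_gap: 0.006
```

```bash
python3 look.py 2
```

```text
6.55 [ 0.48664717 -0.19389468  0.29002785] [-0.71242242  0.71346256 -0.01198876] (np.float64(343.50406026855376), np.float64(205.50266093279396)) (np.float64(309.6681070206848), np.float64(130.24726124823266))
```

View pics/both2.png

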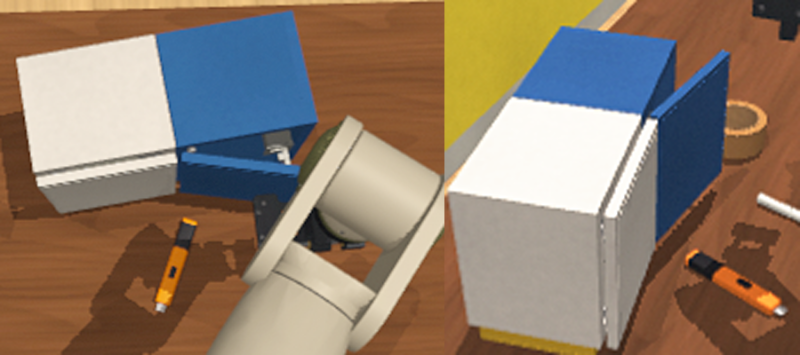

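```bash
python3 - <<'E'
from h import *
p=cv2.imread('pics/side2.png')[120:230,230:310];cv2.imwrite('pics/s2c.png',cv2.resize(p,None,fx=5,fy=5,interpolation=cv2.INTER_CUBIC))
p=cv2.imread('pics/top2.png')[125:195,245:345];cv2.imwrite('pics/t2c.png',cv2.resize(p,None,fx=6,fy=6,interpolation=cv2.INTER_CUBIC))
E
```

```text
(no output)
```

View pics/s2c.png

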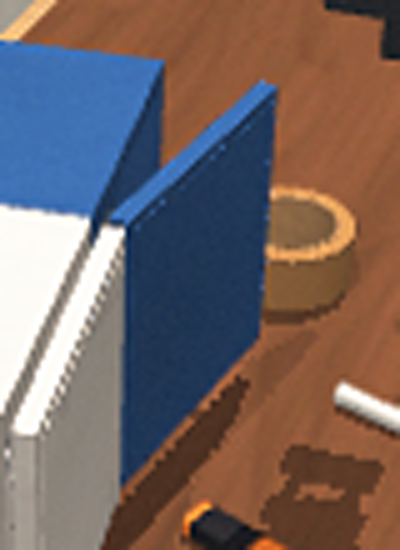

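View pics/t2c.png

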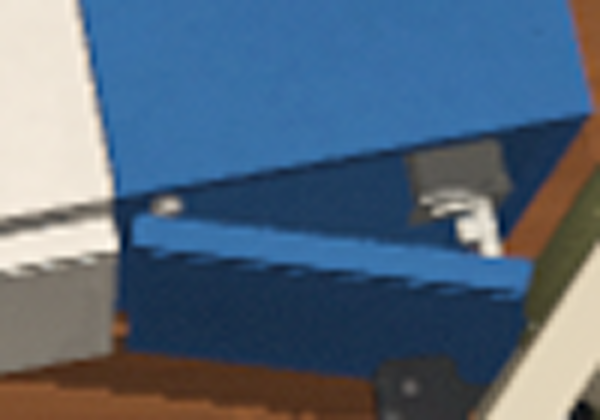

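```bash
python3 - <<'E'
from h import *
c=lambda U,V:((U+.5)/5-.5+230,(V+.5)/5-.5+120)
t=lambda U,V:((U+.5)/6-.5+245,(V+.5)/6-.5+125)
for nm,p,z in(('out free',(276,90),.238),('in free',(263,80),.238),('hinge-ish',(122,224),.238),('carc fr',(164,62),.24)):print(nm,onz('side',*c(*p),z))
for nm,p,z in(('out free',(524,298),.238),('in free',(531,262),.238),('hinge',(134,246),.238),('carc fr',(588,114),.24)):print('top',nm,onz('top',*t(*p),z))
E
```

```text
out free [ 0.56962926 -0.20784288  0.238     ]
in free [ 0.58183324 -0.21716346  0.238     ]
hinge-ish [ 0.60087844 -0.01815453  0.238     ]
carc fr [ 0.64932977 -0.20999841  0.24      ]
top out free [ 0.57274227 -0.18172112  0.238     ]
top in free [ 0.58780166 -0.18544074  0.238     ]
top hinge [ 0.59860265 -0.02316053  0.238     ]
top carc fr [ 0.64967154 -0.21214605  0.24      ]
```

Request:
{"fn": "arm_command", "kwargs": {"commands": [{"slide": [0.8,-0.05,0],"delta_rot": [0,0,-0.3]},{"slide": [0.9,-0.05,0],"delta_rot": [0,0,-0.3]},{"slide": [0.9,-0.05,0],"delta_rot": [0,0,0]},{"slide": [0.65,0,0],"delta_rot": [0,0,0]},{"slide": [0,0,0],"delta_rot": [0,0,0]},{"slide": [0,0,-0.4],"delta_rot": [0,0,0]},{"slide": [0,0,-0.4],"delta_rot": [0,0,0]},{"slide": [0,0,0],"delta_rot": [0,0,0]}]}}

```text
t: 7.55
ee_pos: [0.6156, -0.2, 0.2575]
ee_rot: [1.219, 1.206, -1.221]
ft_force: [0.1, 0.2, -0.5]
finger_gap: 0.004
```

```bash
python3 look.py 3;python3 - <<'E'
from h import *
p=cv2.imread('pics/side3.png')[90:220,220:340];cv2.imwrite('pics/s3c.png',cv2.resize(p,None,fx=4,fy=4,interpolation=cv2.INTER_CUBIC))
E
```

```text
7.65 [ 0.61642809 -0.20021967  0.25932558] [-0.34743939 -0.11817915  0.04360601] (np.float64(340.1315440405316), np.float64(154.41716857367481)) (np.float64(270.86919364139413), np.float64(130.01405912817043))
```

View pics/s3c.png

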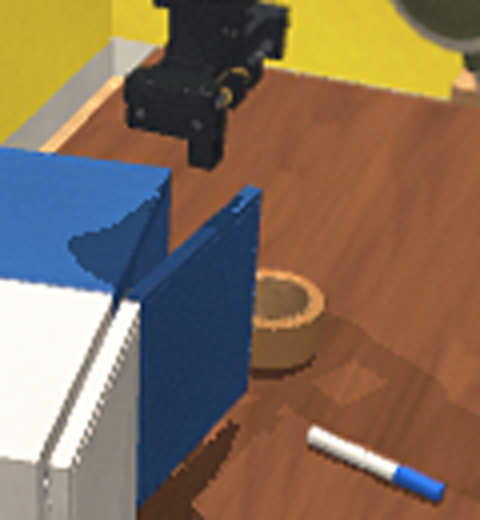

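```bash
python3 - <<'E'
from h import *
for h in(0,.03,.045,.064):
    for dx,dy in((0,0),(.037,.0),(-.037,0),(.0375,.0935),(-.0375,.0935)):
        u,v=proj('side',[.6164+dx,-.2002+dy,.2593+h]);print(h,dx,dy,round((u-220)*4),round((v-90)*4))
E
```

```text
0 0 0 203 160
0 0.037 0.0 161 151
0 -0.037 0 246 169
0 0.0375 0.0935 117 203
0 -0.0375 0.0935 207 223
0.03 0 0 205 127
0.03 0.037 0.0 162 118
0.03 -0.037 0 249 136
0.03 0.0375 0.0935 117 168
0.03 -0.0375 0.0935 209 188
0.045 0 0 206 110
0.045 0.037 0.0 163 101
0.045 -0.037 0 250 119
0.045 0.0375 0.0935 117 151
0.045 -0.0375 0.0935 210 170
0.064 0 0 207 88
0.064 0.037 0.0 163 80
0.064 -0.037 0 251 97
0.064 0.0375 0.0935 117 128
0.064 -0.0375 0.0935 211 147
```

Request:
{"fn": "arm_command", "kwargs": {"commands": [{"slide": [0,0,-0.5],"delta_rot": [0,0,0]},{"slide": [0,0,-0.5],"delta_rot": [0,0,0]},{"slide": [0,0,-0.5],"delta_rot": [0,0,0]},{"slide": [0,0,-0.1],"delta_rot": [0,0,0]},{"slide": [0,0,0],"delta_rot": [0,0,0]}]}}

```text
t: 8.28
ee_pos: [0.6171, -0.2002, 0.1957]
ee_rot: [1.219, 1.202, -1.219]
ft_force: [-0.2, 1.7, -0.1]
finger_gap: 0.005
```

```bash
python3 - <<'E'
import numpy as np
t=np.radians(8.8);H=np.array([.599,-.0175]);u=np.array([np.sin(t),-np.cos(t)]);n=np.array([-np.cos(t),-np.sin(t)])
def P(a):
    e=np.cos(a)*u+np.sin(a)*n; q=np.sin(a)*u-np.cos(a)*n
    return H+.176*e+.028*q
prev=np.array([.617,-.2002])
for a in np.arange(.3,1.81,.1):
    p=P(a);print(round(a,2),p.round(3),((p-prev)/.04).round(2));prev=p
E
```

```text
0.3 [ 0.601 -0.196] [-0.4   0.11]
0.4 [ 0.583 -0.195] [-0.45  0.02]
0.5 [ 0.566 -0.193] [-0.44  0.06]
0.6 [ 0.548 -0.188] [-0.43  0.11]
0.7 [ 0.531 -0.182] [-0.42  0.15]
0.8 [ 0.515 -0.175] [-0.4   0.19]
0.9 [ 0.5   -0.166] [-0.38  0.23]
1.0 [ 0.486 -0.155] [-0.36  0.27]
1.1 [ 0.473 -0.143] [-0.33  0.3 ]
1.2 [ 0.461 -0.13 ] [-0.3   0.33]
1.3 [ 0.45  -0.115] [-0.26  0.36]
1.4 [ 0.441 -0.1  ] [-0.23  0.38]
1.5 [ 0.434 -0.084] [-0.19  0.4 ]
1.6 [ 0.428 -0.067] [-0.15  0.42]
1.7 [ 0.424 -0.05 ] [-0.1   0.43]
1.8 [ 0.421 -0.032] [-0.06  0.44]
```

Request:
{"fn": "arm_command", "kwargs": {"commands": [{"slide": [-0.2,0.05,0],"delta_rot": [0,0,0]},{"slide": [-0.2,0.05,0],"delta_rot": [0,0,-0.35]},{"slide": [-0.45,0.02,0],"delta_rot": [0,0,-0.7]},{"slide": [-0.44,0.06,0],"delta_rot": [0,0,-0.7]},{"slide": [-0.43,0.11,0],"delta_rot": [0,0,-0.7]},{"slide": [-0.42,0.15,0],"delta_rot": [0,0,-0.7]},{"slide": [-0.4,0.19,0],"delta_rot": [0,0,-0.7]},{"slide": [0,0,0],"delta_rot": [0,0,0]}]}}

```text
t: 9.28
ee_pos: [0.5147, -0.1746, 0.1958]
ee_rot: [1.602, 0.895, -1.601]
ft_force: [-0.5, -0.7, 0.7]
finger_gap: 0.008
```

```bash
python3 look.py 4; python3 -c "
from rig import *
print(observe()['joints'])"
```

```text
9.375 [ 0.51564793 -0.17512829  0.19540426] [ 0.5706746  -0.35467888  0.37009167] (np.float64(327.58192280963533), np.float64(200.2239497426945)) (np.float64(296.54598821207924), np.float64(157.045685713628))
[-5.44891952e-01  4.05907808e-01  1.38804005e+00  2.78235175e-05
  1.34618952e+00  1.57497115e+00]
```

View pics/both4.png

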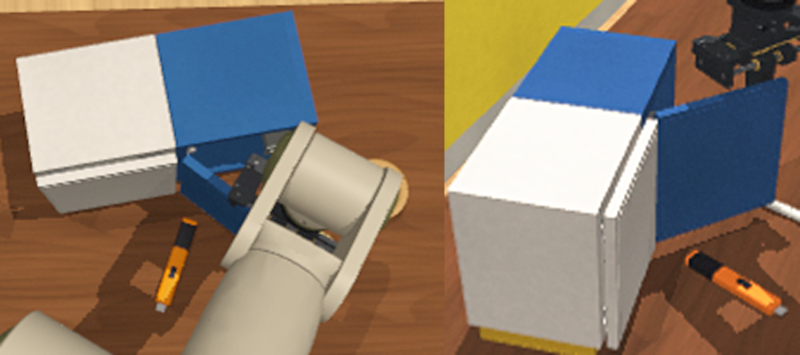

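Request:
{"fn": "arm_command", "kwargs": {"commands": [{"slide": [-0.38,0.23,0],"delta_rot": [0,0,-0.4]},{"slide": [-0.36,0.27,0],"delta_rot": [0,0,-0.4]},{"slide": [-0.33,0.3,0],"delta_rot": [0,0,-0.4]},{"slide": [-0.3,0.33,0],"delta_rot": [0,0,-0.4]},{"slide": [-0.26,0.36,0],"delta_rot": [0,0,-0.4]},{"slide": [-0.23,0.38,0],"delta_rot": [0,0,-0.3]},{"slide": [-0.19,0.4,0],"delta_rot": [0,0,-0.3]},{"slide": [-0.15,0.42,0],"delta_rot": [0,0,-0.3]},{"slide": [-0.1,0.35,0],"delta_rot": [0,0,0]},{"slide": [0,0,0],"delta_rot": [0,0,0]},{"slide": [0,0,0],"delta_rot": [0,0,0]}]}}

```text
t: 10.75
ee_pos: [0.4237, -0.0536, 0.1948]
ee_rot: [1.869, 0.594, -1.869]
ft_force: [0.4, -0.7, 0.1]
finger_gap: 0.007
```

```bash
python3 look.py 5; python3 -c "
from rig import *
print(observe()['joints'])"
```

```text
10.85 [ 0.42354864 -0.05372425  0.19470282] [ 0.65433902 -0.38498027 -0.52402805] (np.float64(280.7545038080184), np.float64(237.79283544282438)) (np.float64(314.21992234679), np.float64(184.03230565180317))
[-4.04958216e-01  2.09424104e-01  1.68993682e+00 -3.85496621e-05
  1.24223728e+00  2.12178380e+00]
```

View pics/both5.png

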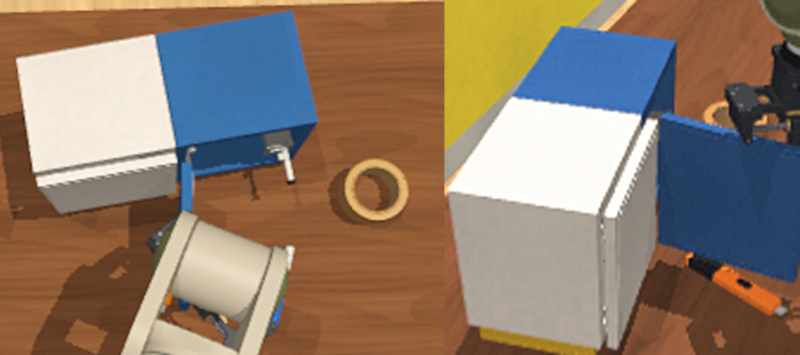

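Request:
{"fn": "arm_command", "kwargs": {"commands": [{"slide": [0,-0.5,0],"delta_rot": [0,0,0]},{"slide": [0,-0.8,0],"delta_rot": [0,0,0]},{"slide": [0,-0.8,0.3],"delta_rot": [0,0,0]},{"slide": [0,-0.6,0.8],"delta_rot": [0,0,0]},{"slide": [0,-0.9,0.9],"delta_rot": [0,0,0]},{"slide": [0,-0.9,0.5],"delta_rot": [0,0,0]},{"slide": [0,-1,0],"delta_rot": [0,0,0]},{"slide": [0,-1,0],"delta_rot": [0,0,0]},{"slide": [0,-1,0],"delta_rot": [0,0,0]},{"slide": [-0.5,-0.8,0],"delta_rot": [0,0,0]},{"slide": [0,0,0],"delta_rot": [0,0,0]},{"slide": [0,0,0],"delta_rot": [0,0,0]},{"slide": [0,0,0],"delta_rot": [0,0,0]}]}}

```text
t: 12.48
ee_pos: [0.4037, -0.3846, 0.295]
ee_rot: [1.869, 0.594, -1.869]
ft_force: [0.4, -0.7, -0.4]
finger_gap: 0.006
```

```bash
python3 look.py 6; python3 - <<'E'
import cv2,numpy as np
a=cv2.imread('pics/top6.png');b=cv2.imread('pics/side6.png')
cv2.imwrite('pics/t6c.png',cv2.resize(a[75:275,110:410],None,fx=2.6,fy=2.6,interpolation=cv2.INTER_CUBIC))
cv2.imwrite('pics/s6c.png',cv2.resize(b[110:330,160:360],None,fx=2.7,fy=2.7,interpolation=cv2.INTER_CUBIC))
E
```

```text
12.575 [ 0.40369459 -0.38460511  0.29495011] [ 0.13237928 -0.01377516  0.68682377] (np.float64(432.2835237416617), np.float64(240.04226570983653)) (np.float64(348.114688978568), np.float64(109.79791453677511))
```

View pics/t6c.png

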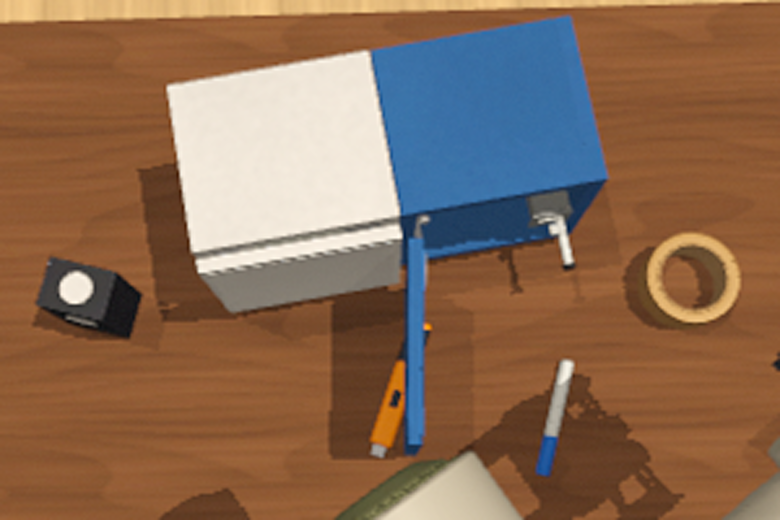

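View pics/s6c.png

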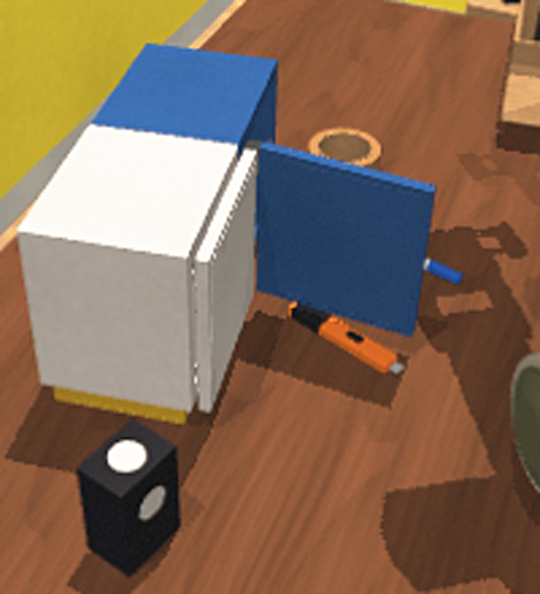

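Door is wide open, the white one is shut, and the loose items look unmoved. I'll check the angle and then hand in.

```bash
python3 - <<'E'
from h import *
c=lambda U,V:((U+.5)/2.7-.5+160,(V+.5)/2.7-.5+110)
f=onz('side',*c(434,187),.238)  # inner/outer free corner
h=np.array([.599,-.0175]);d=f[:2]-h
print(f,np.linalg.norm(d),'opening deg',8.8*0+np.degrees(np.arctan2(-.153*0+1,0))*0+ (np.degrees(np.arctan2(-.988,.153))-np.degrees(np.arctan2(d[1],d[0])))%360)
t=lambda U,V:((U+.5)/2.6-.5+110,(V+.5)/2.6-.5+75)
print(onz('top',*t(408,448),.238),onz('top',*t(423,443),.238))
a=cv2.imread('pics/top0.png').astype(int);b=cv2.imread('pics/top6.png').astype(int)
for nm,(u0,u1,v0,v1) in dict(white=(170,262,90,200),tape=(352,400,160,204),marker=(312,334,208,262),box=(120,168,170,208)).items():
    print(nm,np.abs(a-b)[v0:v1,u0:u1].mean().round(2))
E
```

```text
[ 0.40243145 -0.02416164  0.238     ] 0.19668139703274054 opening deg 96.86181238306
[ 0.39917202 -0.01704929  0.238     ] [ 0.40342048 -0.03087679  0.238     ]
white 6.93
tape 4.9
marker 27.69
box 4.35
```

```bash
python3 -c "
from rig import *
print(finish_job())"
```

```text
the job is handed in; nothing more can be done
None
```

The blue tape cupboard is open and the job is handed in at about 12.6 s of the 54 s allowed.

**What I did:** With the gripper shut, I pressed the door about 178 mm from the hinge, roughly 5 mm in at about 7 N. I drew back and it sprang ajar to about 0.3 rad. I then lowered the fingers from above behind its free edge, above the catch rod, and pushed the door round. I finished with the hand clear, well to the right of the door and above it.

**Last checks:**
- **Blue door:** it stands about 97° open. The corner measured 197 mm from the hinge, against the 196 mm given.
- **White cupboard:** its door is shut in both views.
- **Marker:** its ends lie at the same pixels in the top view as at the start. The before-and-after picture difference was large there (27.7, against 4 to 7 elsewhere), which I put down to the arm's shadow.
- **Tape roll and product box:** the same comparison showed only small differences.
- **Cutter:** I judged it by eye only. It looks unmoved, but the open door partly hides it in the top view.
- **Forces:** the wrist read no more than about 7 N at the end of any move; I did not log it between.

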